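Put the ink corner of the studio desk in order

TASK

Put the drawing things away in the holders made for them: the round ink bottle down into the block with the round well, the square ink bottle down into the block with the square well, the roll of tape down over its post, and the flat wash brush lying in both notches of its rest, balanced midway between them. Keep the ink bottles upright and set them down without dropping them, and leave the nib tin and the eraser where they lie.

Things in the scene. Friction and masses are not known exactly. Their poses are not given: they have to be found in the camera images.
- round_bottle: Round black ink bottle standing upright: body 46 mm in diameter, straight-sided up to 56 mm, sloping shoulder, black cap 32 mm in diameter from 64 to 84 mm above the base; paper band round the body; about 0.14 kg. Origin at the centre of its base, z up along its axis.
- square_bottle: Square black ink bottle standing upright: body 44 x 44 mm and 58 mm high, round black cap 32 mm in diameter from 64 to 84 mm above the base; paper band round the body; about 0.14 kg. Origin at the centre of its base, z up; x and y are square to its flat sides.
- tape_roll: Roll of cream masking tape lying flat: 60 mm outer diameter, 32 mm hole, 24 mm high, about 0.06 kg. Origin at the centre of the underside, z up along the hole.
- wash_brush: Flat wash brush lying flat, 216 mm long, 14 mm thick, about 0.05 kg. x runs along it towards the bristles. Origin on the underside at the balance point, where the wooden handle is 22 mm wide (x from -50 to +25 mm); the thinner handle end (18 mm wide) reaches x = -110 mm, the steel ferrule (34 mm wide) runs from +25 to +62 mm, the bristles (33 mm wide) to +106 mm.
- round_block: Pale beech block 80 x 80 mm and 28 mm high, fixed to the desk, with one round (58 mm diameter) well from above, 20 mm deep, its upper edge bevelled 4 mm. Origin at the centre of the underside, under the middle of the well; the well's floor is 8 mm above the origin, the block's top 28 mm above it; z up. Holder of the round bottle.
- square_block: Pale beech block 80 x 80 mm and 28 mm high, fixed to the desk, with one square (56 x 56 mm) well from above, 20 mm deep, its upper edge bevelled 4 mm. Origin at the centre of the underside, under the middle of the well; the well's floor is 8 mm above the origin, the block's top 28 mm above it; z up. x and y are square to the well's sides and to the block's. Holder of the square bottle.
- tape_post: Beech tape holder fixed to the desk: round base 76 mm in diameter and 10 mm thick, with an upright post 14 mm in diameter in its middle that ends in a dome 53 mm above the desk. Origin at the centre of the underside, z up along the post. Holder of the tape roll, which lies on the base with the post through its hole.
- brush_rest: Beech brush rest fixed to the desk: base 120 (along x) x 80 mm, 8 mm thick, with two upright saddles, 10 mm thick, at x = -45 and +45 mm, 80 mm of free room between them. Each has an open-topped notch 52 mm wide (along y), floor 30 mm and horns 44 mm above the desk. Origin at the centre of the underside, z up. The brush lies along x in both notches, bristles to either end, balance point midway.
- nib_tin: Bystander: closed flat steel tin with a dark lid, 46 mm in diameter and 16 mm high, loose. Origin at the centre of the underside.
- eraser: Bystander: white eraser in a cardboard sleeve, 40 x 19 x 12 mm, loose. Origin at the centre of the underside, x along its length.
Not all that is in view belongs to the job. What is shaped like the square_block but green or turquoise is not meant.

How it is judged:
At the end, for the whole second after the job is handed in: Each bottle stands upright on the floor of its own well, the tape lies on its base round the post, and the brush lies flat in both notches, its balance point within 35 mm of the middle along the rest: each within 4 mm of its seat's height, upright within 0.1 rad, released and at rest (horizontal distance between round_bottle and round_block below 0.01 m and z of round_bottle in the frame of round_block between 0.004 and 0.012 m and angle between each of round_bottle, square_bottle, tape_roll, wash_brush's own z axis and vertical below 0.1 rad and horizontal distance between square_bottle and square_block below 0.011 m and z of square_bottle in the frame of square_block between 0.004 and 0.012 m and horizontal distance between tape_roll and tape_post below 0.012 m and z of tape_roll in the frame of tape_post between 0.006 and 0.014 m and x of wash_brush in the frame of brush_rest between -0.035 and 0.035 m and y of wash_brush in the frame of brush_rest between -0.017 and 0.017 m and z of wash_brush in the frame of brush_rest between 0.026 and 0.034 m and angle between the x axis of wash_brush and the x axis of brush_rest, either way round below 0.3 rad and linear speed of each of round_bottle, square_bottle, tape_roll, wash_brush below 0.02 m/s and angular speed of each of round_bottle, square_bottle, tape_roll, wash_brush below 0.2 rad/s); the robot touches nothing.
It fails at once if an ink bottle is tipped by more than about 40 degrees (angle between any of round_bottle, square_bottle's own z axis and vertical above 0.7 rad).
It fails at once if an ink bottle is dropped into its block (faster than 0.7 m/s) ((horizontal distance between round_bottle and round_block below 0.03 m and z of round_bottle in the frame of round_block below 0.05 m and linear speed of round_bottle above 0.7 m/s) or (horizontal distance between square_bottle and square_block below 0.03 m and z of square_bottle in the frame of square_block below 0.05 m and linear speed of square_bottle above 0.7 m/s)).
It fails at once if the nib tin or the eraser is moved more than 30 mm (distance of any of nib_tin, eraser from where it was at the start of the episode above 0.03 m).
It also fails if it takes over 109 s, if anything falls off the work surface, if the arm or the gripper's body presses on something with over 40 N, if the wrist force passes 120 N, or if a joint passes its speed limit or range.

ROBOT

A 6-joint arm with a two-finger parallel gripper is mounted at the origin on the work surface. World frame = base frame: x ahead of the robot, y to its left, z up, the work surface at z = 0. Lengths are in m, angles in rad, forces in N, time in s.
With the tool pointing down it reaches from about 0.35 to 0.775 m from the base axis. Payload 7.3 kg.
Tool frame: the origin (TCP) lies at the very end of the fingers, on their centre line; the grasp point (between the pads) lies 19 mm behind it; z points along the fingers, y is the line along which they close (so a half turn about z gives the same grasp; the last joint's range is limited). The gripper opens to 92 mm and grips with 3 to 60 N. Pads are 19 mm wide; open, the fingers measure 130 mm over their backs; the gripper's body (75 mm by 190 mm) begins 47 mm behind the grasp point.
Start: joints at [-0.146, 0.342, 1.524, -0, 1.275, -0.146], TCP at [0.525, 0, 0.206] pointing down, gripper open.
Joint ranges: [-2.53, 2.53], [-0.77, 2.02], [0.04, 2.7], [-1, 4.14], [0.28, 2.66], [-3.11, 3.11]. Speed limits (rad/s): [2.57, 2.57, 3.14, 3.14, 3.14, 3.14].

INTERFACE

Orientations are given as [roll, pitch, yaw] about the fixed x, y, z axes, in that order (R = Rz(yaw) Ry(pitch) Rx(roll)).
In Python, from cell import robot gives the robot as it stands.
- The arm moves only by the tool apply_moves, never from a script. Its argument "motion" is text: rows parted by semicolons, each of 7 numbers parted by spaces: the opening in per cent of the stroke, from 0 (shut) to 100 (fully open), then the shift along the tool's x, y, z in cm, then the turn, a rotation vector about the tool's x, y, z in rad. A call has 1 to 20 rows; each row shifts and turns the commanded pose from where the row before left it, along the tool's axes as they then stand; what a row does not reach is not made up. A row lasts 1/8 s, in which the tool goes at most 62.5 mm and 10.7 degrees, less where a joint would pass 70% of its speed; a pose out of reach is approached as far as the arm can. A call with a gripper value outside its range is refused whole. The fingers move at their own pace and stop on an object; "force" is the grip in N (left out, the last holds). Time passes only in rows, so rows that do not move let the fingers close. It gives the time, the measured TCP pose, the force, the opening and the grip force at its end, in the units of the state.
- robot.observe(): the state, without advancing time (a new reading comes with each control period).
- robot.read_camera(name): name is "scene" or "side" or "wrist"; returns a dict with "img" (420x560x3 uint8, red, green, blue), "fovy" (degrees; the focal length in pixels is half the picture's height over the tangent of half this angle, whatever the lens; pixels are square), "cx", "cy" (the principal point, pixels), "R" (3x3) and "t" (3): a world point X has camera coordinates R X + t; the wrist camera has in their place "hand_eye" (4x4, takes a point from camera to tool coordinates, whose origin is the TCP and whose axes are the flange's). Camera axes: x right, y down, z forward; pixel columns grow to the right and rows downward; lengths in m; the calibration is good to about 2 mm. A picture is of the moment at which its call begins: read the wrist's pose just before it. There is no depth.
- robot.hand_in(): hands the job in; it is judged then, once.
Trained networks look in a picture, given as the dict that the camera call returned (one of the last four; its "shot" number tells which), for a name from the list of things; names that differ only in an ending like _2 or _b are one class to them, and where a whole thing is asked for, a point or a joint stands for the part that bears it (a point fixed in the world has none). Each returns a list of dicts, best first, with "score" (0 to 1); they miss things now and then, are a little off and sometimes report something else, mostly with a low value. They report only what shows in the picture. A call takes as long as a camera call. They do not tell look-alikes from the thing itself.
- robot.search_frame(target, picture): "centre" ([x, y, z] in m, in world coordinates, good to about 4 mm: the middle of the surface that is visible of it).
- robot.trace(target, picture): "pixels" (420x560 bool, what is visible of it).
The state is a dict: "time": time; "qpos": joint angles; "qvel": joint speeds; "joint_efforts": joint torques, N m; "tool_pos": TCP position; "tool_rot": TCP orientation; "contact_force": force on the tool from outside, world axes, zero at the start; "torque": the same for the moment, N m; "opening": finger opening in m; "grip_force": force on a finger pad.
Only numpy, scipy, OpenCV 4.12 (cv2) and the standard library are available. Lean on these libraries where they do the work, as an engineer would, in place of code of your own. Each camera call takes 0.05 s, during which the arm holds its last target. There are 200 camera calls.

## Working session

There is one attempt and no reset: what is moved stays moved. The work goes in short steps, Python scripts to look and compute and a tool call to move; the robot and the scene stay as the last step left them, time stands still between calls to the robot, and variables do not carry over. Pictures are saved under pics/ and viewed, at most 14 in all, crops included, and the job is handed in when it is done.

Besides the shell and the picture viewer there is one more tool, called after ">>>" as name(argument=value, ...) on one line, values as JSON. apply_moves: Moves the arm, as the interface text tells. Its arguments: {"type":"object","properties":{"motion":{"type":"string"},"force":{"type":"number"}},"required":["motion"]}

```bash
ls; mkdir -p pics
cat > h.py <<'E'
import numpy as np, cv2
from cell import robot
def save(p,n): cv2.imwrite(f'pics/{n}.png',p['img'][:,:,::-1])
E
python3 - <<'E'
from h import *
print(robot.observe())
names="round_bottle square_bottle tape_roll wash_brush round_block square_block tape_post brush_rest nib_tin eraser".split()
for c in ("scene","side"):
    p=robot.read_camera(c); save(p,c+'0'); print(c,p['fovy'],p['cx'],p['cy'],np.round(-p['R'].T@p['t'],3))
    for n in names:
        print(n,[(np.round(d['centre'],3).tolist(),round(d['score'],2)) for d in robot.search_frame(n,p)[:4]])
E
```

```text
pics
{'time': 0.0, 'qpos': array([-1.45990308e-01,  3.42724067e-01,  1.52502604e+00, -2.26357121e-05,
        1.27538526e+00, -1.45989300e-01]), 'qvel': array([ 0.00203889, -0.00094827,  0.00163148,  0.00013591, -0.00132411,
       -0.00048986]), 'joint_efforts': array([ 7.61924657e-04, -4.31245601e+01, -2.44219762e+01,  7.17750052e-02,
        5.59406646e-02, -1.04314388e-04]), 'tool_pos': array([5.24559609e-01, 8.46827007e-05, 2.05241139e-01]), 'tool_rot': array([-3.14006321e+00, -2.03005046e-04,  1.57080177e+00]), 'contact_force': array([-0.79368594,  0.26466934,  0.00667238]), 'torque': array([ 0.03586683, -0.02928222, -0.03449128]), 'grip_force': 0.0, 'opening': 0.09183355426151686}
scene 48.05155484729262 272.1805335658459 206.77094776694844 [ 1.123 -0.015  0.996]
round_bottle [([0.652, 0.155, 0.059], 0.65), ([0.48, 0.177, 0.057], 0.49)]
square_bottle [([0.479, 0.176, 0.055], 0.7), ([0.65, 0.159, 0.057], 0.61)]
tape_roll [([0.451, -0.002, 0.029], 0.57)]
wash_brush [([0.567, -0.348, 0.014], 0.64)]
round_block [([0.628, -0.019, 0.026], 0.87)]
square_block [([0.638, -0.175, 0.02],
[... 286 characters left out ...]
, ([0.451, 0.0, 0.028], 0.3)]
eraser [([0.55, -0.083, 0.012], 0.53)]
side 49.24882948351036 273.1773117912088 207.13073595331616 [0.344 1.011 0.664]
round_bottle [([0.635, 0.18, 0.049], 0.83)]
square_bottle [([0.476, 0.378, 0.007], 0.75), ([0.464, 0.196, 0.045], 0.68)]
tape_roll [([0.433, 0.012, 0.023], 0.88), ([0.542, 0.098, 0.013], 0.34)]
wash_brush [([0.545, -0.342, 0.011], 0.69)]
round_block [([0.623, -0.006, 0.014], 0.68)]
square_block [([0.525, -0.441, 0.02], 0.95), ([0.322, -0.461, 0.016], 0.69), ([0.634, -0.166, 0.017], 0.56)]
tape_post [([0.46, -0.168, 0.01], 0.71)]
brush_rest [([0.48, 0.378, 0.005], 0.89)]
nib_tin [([0.54, 0.098, 0.015], 0.47)]
eraser [([0.54, -0.079, 0.01], 0.38)]
```

View pics/scene0.png

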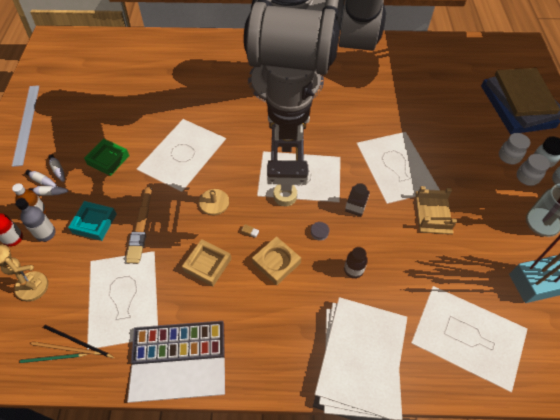

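View pics/side0.png

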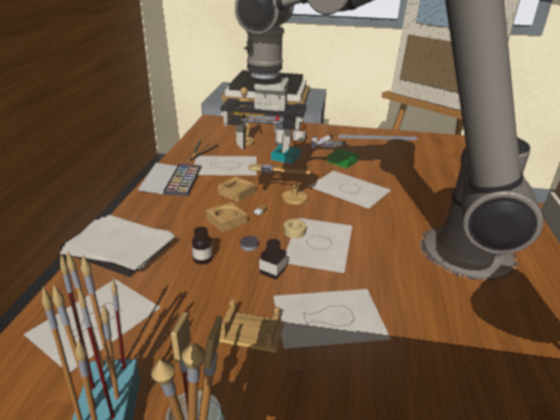

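The scene view shows the tape at (286,192), the round bottle at (356,262), the square bottle at (357,200) and the round block at (276,261). The square block is at (206,263), the post at (214,202), the rest at (436,212) and the brush at (140,225). The tin is at (318,231) and the eraser at (250,231). Next I'll fit the known shapes to the traced silhouettes in both cameras.

```bash
cat >> h.py <<'E'
from scipy.optimize import minimize
def cyl(r,*zs):
    a=np.linspace(0,2*np.pi,40,endpoint=False)
    return np.vstack([np.c_[r*np.cos(a),r*np.sin(a),0*a+z] for z in zs])
def box(x0,x1,y,z0,z1): return np.array([[x,s*y,z] for x in(x0,x1) for s in(-1,1) for z in(z0,z1)])
M=dict(round_bottle=np.vstack([cyl(.023,0,.056),cyl(.016,.064,.084)]),
 square_bottle=np.vstack([box(-.022,.022,.022,0,.058),cyl(.016,.064,.084)]),
 tape_roll=cyl(.03,0,.024),
 wash_brush=np.vstack([box(-.11,-.05,.009,0,.014),box(-.05,.025,.011,0,.014),box(.025,.062,.017,0,.014),box(.062,.106,.0165,0,.014)]),
 round_block=box(-.04,.04,.04,0,.028),square_block=box(-.04,.04,.04,0,.028),
 tape_post=np.vstack([cyl(.038,0,.01),cyl(.007,.048),cyl(.001,.053)]),
 brush_rest=np.vstack([box(-.06,.06,.04,0,.008),box(-.05,.05,.04,0,.044)]),
 nib_tin=cyl(.023,0,.016),eraser=box(-.02,.02,.0095,0,.012))
def wristpose(p,st):
    from scipy.spatial.transform import Rotation as Ro
    T=np.eye(4);T[:3,:3]=Ro.from_euler('xyz',st['tool_rot']).as_matrix();T[:3,3]=st['tool_pos']
    C=np.linalg.inv(T@p['hand_eye']); p['R'],p['t']=C[:3,:3],C[:3,3]
def proj(p,X):
    f=210/np.tan(np.radians(p['fovy'])/2); c=X@p['R'].T+p['t']
    return np.c_[f*c[:,0]/c[:,2]+p['cx'],f*c[:,1]/c[:,2]+p['cy']]
S=4
def rast(pts):
    im=np.zeros((420*S,560*S),np.uint8)
    cv2.fillConvexPoly(im,cv2.convexHull(np.round((pts+.5)*S*16).astype(np.int32)),1,shift=4); return im
def mask(p,n,g):
    g=proj(p,np.array([g]))[0]; best=None
    for d in robot.trace(n,p):
        v,u=np.nonzero(d['pixels']); 
        if len(u)<20: continue
        e=np.hypot(u.mean()-g[0],v.mean()-g[1])
        if e<40 and (best is None or e<best[0]): best=(e,d)
    if best is None: return None
    k,lab,st,_=cv2.connectedComponentsWithStats(best[1]['pixels'].astype(np.uint8))
    i=1+np.argmax(st[1:,4]); v,u=np.nonzero(lab==i)
    q=np.vstack([np.c_[u+a,v+b] for a in(-.5,.5) for b in(-.5,.5)])
    return rast(q)
def pose(n,q):
    c,s=np.cos(q[2]),np.sin(q[2]); X=M[n].copy(); X[:,:2]=X[:,:2]@np.array([[c,s],[-s,c]])+q[:2]; return X
def fit(n,ps,ms,g,yaws=(0,)):
    best=None
    def cost(q):
        r=0
        for p,m in zip(ps,ms):
            k=rast(proj(p,pose(n,q))); r+=1-(k&m).sum()/(k|m).sum()
        return r/len(ps)
    for y in yaws:
        s=minimize(cost,[g[0],g[1],y],method='Nelder-Mead',options=dict(initial_simplex=np.array([[g[0],g[1],y],[g[0]+.015,g[1],y],[g[0],g[1]+.015,y],[g[0],g[1],y+.3]]),maxiter=90,xatol=2e-4,fatol=1e-4))
        if best is None or s.fun<best.fun: best=s
    return best.x,best.fun
E
cat > m.py <<'E'
from h import *
G=dict(round_bottle=(.645,.168,.04),square_bottle=(.472,.186,.04),tape_roll=(.443,.004,.012),wash_brush=(.557,-.345,.01),round_block=(.626,-.012,.015),square_block=(.636,-.17,.015),tape_post=(.464,-.172,.01),brush_rest=(.478,.375,.02),nib_tin=(.543,.092,.01),eraser=(.545,-.081,.006))
ps=[robot.read_camera(c) for c in("scene","side")]
for n,g in G.items():
    ms=[mask(p,n,g) for p in ps]
    Y=(0,) if n in('round_bottle','tape_roll','tape_post','nib_tin') else (1.57,-1.57,.8,-.8,0,3.14) if n=='wash_brush' else (0,.5,1,-.5)
    out=[]
    for sel in ([0,1],[0],[1]):
        a=[ps[i] for i in sel if ms[i] is not None];b=[ms[i] for i in sel if ms[i] is not None]
        if a: q,c=fit(n,a,b,g,Y); out.append((np.round(q,3).tolist(),round(c,3)))
    print(n,out)
print(robot.observe()['time'])
E
time python3 m.py
```

```text
round_bottle [([0.639, 0.164, 0.167], np.float64(0.082)), ([0.64, 0.164, 0.202], np.float64(0.065)), ([0.638, 0.163, 0.319], np.float64(0.088))]
square_bottle [([0.466, 0.181, -0.409], np.float64(0.061)), ([0.468, 0.18, 1.153], np.float64(0.052)), ([0.466, 0.181, 1.197], np.float64(0.041))]
tape_roll [([0.437, 0.003, 0.352], np.float64(0.099)), ([0.44, 0.004, 0.039], np.float64(0.105)), ([0.436, 0.003, 0.285], np.float64(0.037))]
wash_brush [([0.529, -0.351, -0.009], np.float64(0.189)), ([0.529, -0.351, -0.006], np.float64(0.079)), ([0.532, -0.352, 3.229], np.float64(0.296))]
round_block [([0.625, -0.016, 0.801], np.float64(0.056)), ([0.628, -0.016, 0.824], np.float64(0.052)), ([0.624, -0.013, -0.757], np.float64(0.04))]
square_block [([0.636, -0.177, -0.472], np.float64(0.078)), ([0.636, -0.177, -0.469], np.float64(0.042)), ([0.632, -0.172, 1.066], np.float64(0.073))]
tape_post [([0.459, -0.177, 0.183], np.float64(0.076)), ([0.461, -0.178, 0.279], np.float64(0.053)), ([0.457, -0.174, 0.125], np.float64(0.05))]
brush_rest [([0.478, 0.373, -0.057], np.float64(0.058)), ([0.48, 0.373, -0.071], np.float64(0.023)), ([0.476, 0.375, -0.017], np.float64(0.059))]
nib_tin [([0.541, 0.088, 0.178], np.float64(0.075)), ([0.542, 0.088, 0.065], np.float64(0.084)), ([0.541, 0.087, 0.16], np.float64(0.058))]
eraser [([0.541, -0.082, 1.262], np.float64(0.12)), ([0.541, -0.082, 1.262], np.float64(0.12))]
2.2
real	0m39.966s
user	0m32.764s
sys	0m5.164s
```

>>> apply_moves(motion="100 3.28 2.28 0 0 0 0;100 3.28 2.28 0 0 0 0;100 3.28 2.28 0 0 0 0;100 3.28 2.28 0 0 0 0;100 3.28 2.28 0 0 0 0;100 0 0 2.5 0 0 0;100 0 0 2.5 0 0 0;100 0 0 0 0 0 0;100 0 0 0 0 0 0", force=15)

```text
time: 3.32
tool_pos: [0.6396, 0.164, 0.1571]
tool_rot: [3.14, -0.0, 1.571]
contact_force: [-0.7, 0.2, 0.5]
opening: 0.0917
grip_force: 0.0
```

Run:
```python
from h import *
st=robot.observe(); p=robot.read_camera("wrist"); wristpose(p,st); save(p,'w1')
print(p['fovy'],np.round(proj(p,np.array([[.639,.164,.084],[.541,.088,.016],[.625,-.015,.028]])),1))
for n in("round_bottle",):
  m=mask(p,n,(.639,.164,.05))
  if m is not None: print(fit(n,[p],[m],(.639,.164)))
```

```text
61.48273296905734 [[285.7 213.8]
 [186.5 266.7]
 [271.9 361.6]]
(array([0.63868193, 0.16242409, 0.27243447]), np.float64(0.031438210153776125))
```

View pics/w1.png

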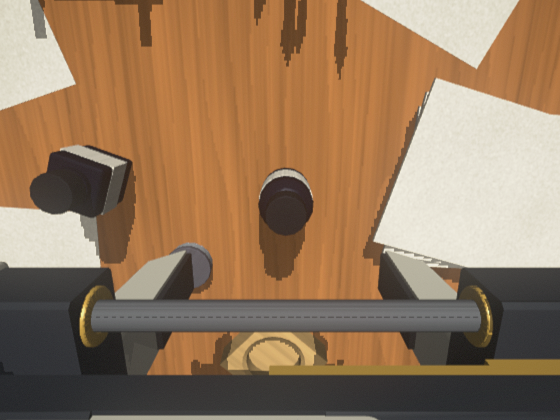

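The wrist view shows the round bottle's cap at (286,213), within a pixel of where I predicted it. I'll go down and grip it.

>>> apply_moves(motion="100 -0.1 -0.1 2.5 0 0 0;100 0 0 2.5 0 0 0;100 0 0 2.5 0 0 0;100 0 0 2.5 0 0 0;100 0 0 1.9 0 0 0;100 0 0 1 0 0 0;100 0 0 0 0 0 0;30 0 0 0 0 0 0;30 0 0 0 0 0 0;30 0 0 0 0 0 0;30 0 0 0 0 0 0;30 0 0 0 0 0 0;30 0 0 0 0 0 0", force=20)

```text
time: 5.05
tool_pos: [0.6383, 0.163, 0.0271]
tool_rot: [3.141, -0.0, 1.571]
contact_force: [0.9, 0.4, 0.8]
opening: 0.0449
grip_force: 20.0
```

>>> apply_moves(motion="30 0 0 -1 0 0 0;30 0 0 -2 0 0 0;30 0 0 -3 0 0 0;30 0 0 -3 0 0 0;30 0 0 -3 0 0 0;30 -2.4 -0.2 -0.3 0 0 0;30 -3.1 -0.2 0 0 0 0;30 -3.1 -0.2 0 0 0 0;30 -3.1 -0.2 0 0 0 0;30 -3.1 -0.2 0 0 0 0;30 -2 -0.2 0 0 0 0;30 -1 0 0 0 0 0;30 0 0 0 0 0 0;30 0 0 0 0 0 0")

```text
time: 6.8
tool_pos: [0.626, -0.0141, 0.1498]
tool_rot: [-3.142, -0.0, 1.572]
contact_force: [-0.2, 0.0, -1.3]
opening: 0.0444
grip_force: 20.0
```

Run:
```python
from h import *
st=robot.observe(); p=robot.read_camera("wrist"); wristpose(p,st); save(p,'w2')
print(st['tool_pos'],st['opening'])
for n,g in (("round_block",(.626,-.015)),("tape_roll",(.438,.003)),("nib_tin",(.541,.088))):
  m=mask(p,n,g+(.01,))
  if m is not None: print(n,fit(n,[p],[m],g,(.8,)))
print(np.round(proj(p,pose('round_block',(.626,-.015,.8))),0)[1::2].tolist())
```

```text
[ 0.62602334 -0.01408948  0.14984152] 0.044420428560945545
round_block (array([ 0.62631617, -0.01646102,  0.81984592]), np.float64(0.1686874833041465))
tape_roll (array([4.37892537e-01, 9.77508129e-04, 9.87919260e-01]), np.float64(0.021041709898319105))
nib_tin (array([0.54151377, 0.0854796 , 1.02653011]), np.float64(0.07075993052579344))
[[287.0, 258.0], [222.0, 199.0], [351.0, 198.0], [286.0, 133.0]]
```

View pics/w2.png

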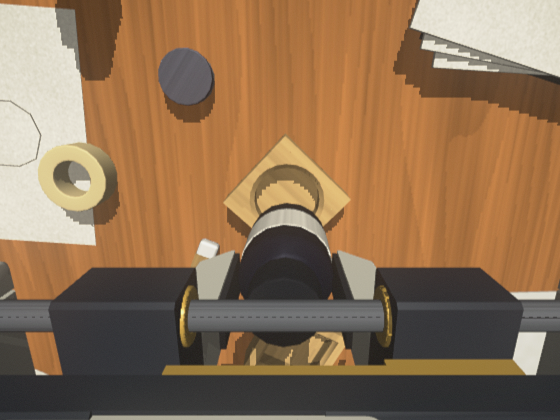

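The wrist view shows the round block's corners at (285,135), (224,202) and (350,200), about 2 mm from prediction. I'll lower the bottle with a small correction.

>>> apply_moves(motion="30 -0.2 0 1.5 0 0 0;30 0 0 2.5 0 0 0;30 0 0 2.5 0 0 0;30 0 0 1.5 0 0 0;30 0 0 1 0 0 0;30 0 0 1 0 0 0;30 0 0 0.8 0 0 0;30 0 0 0.4 0 0 0;30 0 0 0.2 0 0 0;30 0 0 0 0 0 0;30 0 0 0 0 0 0")

```text
time: 8.38
tool_pos: [0.6263, -0.017, 0.0363]
tool_rot: [3.141, 0.0, 1.571]
contact_force: [-0.3, 0.6, -1.5]
opening: 0.0451
grip_force: 20.0
```

>>> apply_moves(motion="30 0 0 0.1 0 0 0;30 0 0 0 0 0 0;55 0 0 0 0 0 0;75 0 0 0 0 0 0;90 0 0 0 0 0 0;90 0 0 0 0 0 0;90 0 0 -1 0 0 0;90 0 0 -2.5 0 0 0;90 0 0 -3 0 0 0;90 0 0 -3 0 0 0;90 0 0 -3 0 0 0;90 0 0 0 0 0 0")

```text
time: 9.88
tool_pos: [0.6276, -0.0172, 0.1634]
tool_rot: [3.135, 0.001, 1.571]
contact_force: [-1.1, -0.0, -0.8]
opening: 0.0823
grip_force: 0.0
```

Run:
```python
from h import *
M['round_bottle'][:,2]+=.008
for c in("side","wrist","scene"):
  st=robot.observe(); p=robot.read_camera(c)
  if c=="wrist": wristpose(p,st)
  save(p,c+'3')
  m=mask(p,"round_bottle",(.626,-.017,.05))
  if m is not None: print(c,fit("round_bottle",[p],[m],(.626,-.017)))
  m=mask(p,"square_block",(.636,-.177,.015))
  if m is not None: print(c,fit("square_block",[p],[m],(.636,-.177),(-.47,)))
```

```text
side (array([ 0.62920711, -0.02805851,  0.22128772]), np.float64(0.10053277739170718))
side (array([ 0.63242025, -0.17753425, -0.51694706]), np.float64(0.0653117782909931))
wrist (array([ 0.62675687, -0.01747732,  0.29045402]), np.float64(0.029388434996430512))
wrist (array([ 0.63319985, -0.184679  , -0.56230694]), np.float64(0.5145409303862678))
scene (array([ 0.62852709, -0.01692473,  0.23471686]), np.float64(0.15946843853820603))
scene (array([ 0.63653555, -0.17754965, -0.45142368]), np.float64(0.07191419281280353))
```

View pics/side3.png

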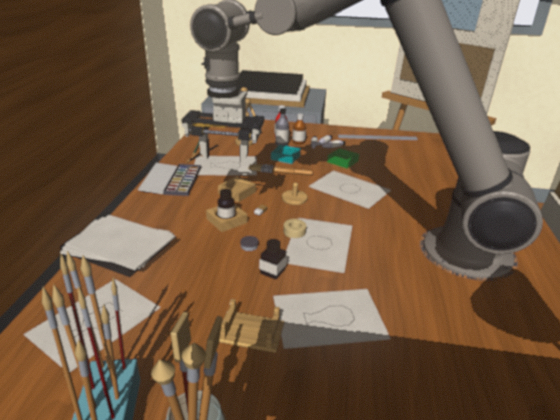

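The side view shows the round bottle upright in its block at (226,207). The wrist fit puts it about 1 mm from the block's centre. Next is the square bottle.

>>> apply_moves(motion="100 2.3 -1.8 0 0 0 0;100 2.9 -2.4 0 0 0 0;100 2.9 -2.4 0 0 0 0;100 2.9 -2.4 0 0 0 0;100 2.9 -2.4 0 0 0 0;100 2.9 -2.4 0 0 0 0;100 2.9 -2.2 0 0 0 0;100 0 0 0 0 0 0.13;100 0 0 0 0 0 0.13;100 0 0 0 0 0 0.14;100 0 0 0 0 0 0;100 0 0 0 0 0 0")

```text
time: 11.82
tool_pos: [0.466, 0.18, 0.1598]
tool_rot: [-3.142, 0.0, 1.173]
contact_force: [0.6, 0.2, -0.3]
opening: 0.0916
grip_force: 0.0
```

Run:
```python
from h import *
st=robot.observe(); p=robot.read_camera("wrist"); wristpose(p,st); save(p,'w4')
n='square_bottle';m=mask(p,n,(.467,.18,.05)); print(fit(n,[p],[m],(.467,.18),(-.4,)))
print(st['tool_pos'],st['tool_rot'])
```

```text
(array([ 0.46623934,  0.17927532, -0.37281579]), np.float64(0.024538781633418494))
[0.46599408 0.1799856  0.15983711] [-3.14152582e+00  1.12514191e-04  1.17345211e+00]
```

View pics/w4.png

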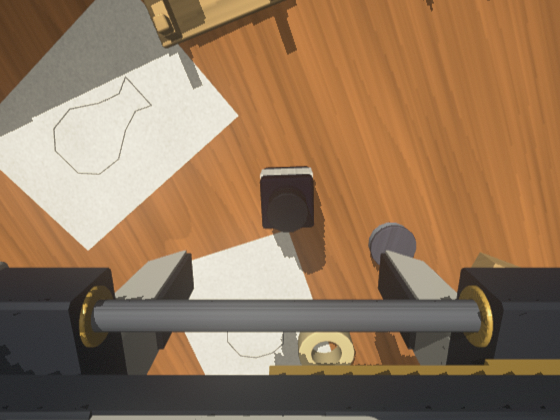

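The wrist view shows the square bottle at (287,200), squared up between the fingers. Going down to grip it.

>>> apply_moves(motion="100 0 0 2.5 0 0 -0.02;100 0 0 2.5 0 0 0;100 0 0 2.5 0 0 0;100 0 0 2.5 0 0 0;100 0 0 2 0 0 0;100 0 0 1.2 0 0 0;100 0 0 0 0 0 0;30 0 0 0 0 0 0;30 0 0 0 0 0 0;30 0 0 0 0 0 0;30 0 0 0 0 0 0;30 0 0 0 0 0 0;30 0 0 0 0 0 0", force=20)

```text
time: 13.55
tool_pos: [0.4662, 0.18, 0.028]
tool_rot: [3.141, -0.0, 1.191]
contact_force: [0.0, 0.1, 2.1]
opening: 0.0437
grip_force: 20.0
```

>>> apply_moves(motion="30 0 0 -1 0 0 0;30 0 0 -2.2 0 0 0;30 0 0 -3.3 0 0 0;30 0 0 -3.3 0 0 0;30 0 0 -2.4 0 0 0;30 -1.2 1.3 -1 0 0 0;30 -2.45 2.63 0 0 0 0;30 -2.45 2.63 0 0 0 0;30 -2.45 2.63 0 0 0 0;30 -2.45 2.63 0 0 0 0;30 -2.45 2.63 0 0 0 0;30 -2.45 2.63 0 0 0 0;30 -2.45 2.63 0 0 0 0;30 -2.45 2.63 0 0 0 0;30 -2.45 2.63 0 0 0 0;30 -2.45 2.63 0 0 0 0;30 -1.2 1.3 0 0 0 0;30 0 0 0 0 0 0.1;30 0 0 0 0 0 0;30 0 0 0 0 0 0")

```text
time: 16.05
tool_pos: [0.6342, -0.1774, 0.1595]
tool_rot: [-3.141, 0.0, 1.092]
contact_force: [0.4, 0.5, -1.6]
opening: 0.0432
grip_force: 20.0
```

Run:
```python
from h import *
st=robot.observe(); p=robot.read_camera("wrist"); wristpose(p,st); save(p,'w5')
print(st['tool_pos'],st['tool_rot'],st['opening'])
for n,g in(("square_block",(.6345,-.177)),("eraser",(.541,-.082))):
  m=mask(p,n,g+(.015,)); 
  if m is not None: print(n,fit(n,[p],[m],g,(-.48,)))
for y in(-.44,-.48,-.52):print(np.round(proj(p,pose('square_block',(.6345,-.177,y))),0)[1::2].tolist())
```

```text
[ 0.634213   -0.17737921  0.15950136] [-3.14076206e+00  1.59307374e-04  1.09241197e+00] 0.04323173812715015
square_block (array([ 0.63608514, -0.17748919, -0.45908859]), np.float64(0.2249686024023978))
eraser (array([ 0.54362282, -0.08362568, -2.00673645]), np.float64(0.0636440143067536))
[[245.0, 237.0], [239.0, 151.0], [331.0, 234.0], [331.0, 147.0]]
[[243.0, 235.0], [240.0, 149.0], [329.0, 235.0], [332.0, 149.0]]
[[242.0, 234.0], [242.0, 147.0], [327.0, 237.0], [334.0, 151.0]]
```

View pics/w5.png

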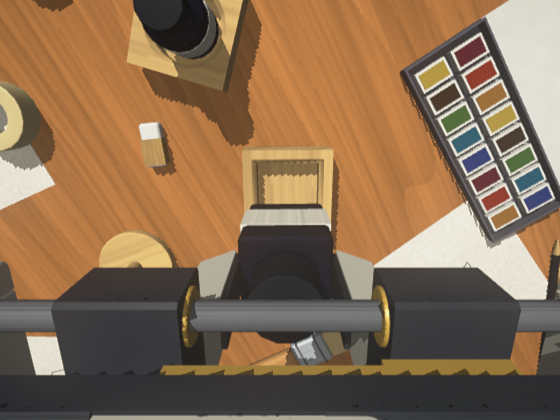

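The wrist view shows the square block's top corners at (243,150) and (333,150). The yaw is aligned, and it needs about 1.5 mm to the right. Lowering.

>>> apply_moves(motion="30 0 0.15 2 0 0 0;30 0 0 2.5 0 0 0;30 0 0 2.5 0 0 0;30 0 0 1.5 0 0 0;30 0 0 1 0 0 0;30 0 0 1 0 0 0;30 0 0 0.8 0 0 0;30 0 0 0.6 0 0 0;30 0 0 0.4 0 0 0;30 0 0 0.1 0 0 0;30 0 0 0 0 0 0")

```text
time: 17.58
tool_pos: [0.6361, -0.1778, 0.0362]
tool_rot: [3.141, -0.0, 1.091]
contact_force: [0.9, -0.2, -1.0]
opening: 0.0437
grip_force: 20.0
```

>>> apply_moves(motion="30 0 0 0.05 0 0 0;30 0 0 0 0 0 0;55 0 0 0 0 0 0;75 0 0 0 0 0 0;90 0 0 0 0 0 0;90 0 0 0 0 0 0;90 0 0 -1 0 0 0;90 0 0 -2.5 0 0 0;90 0 0 -3 0 0 0;90 0 0 -3 0 0 0;90 0 0 -3 0 0 0;90 0 0 0 0 0 -0.16;90 0 0 0 0 0 -0.16;90 0 0 0 0 0 -0.16;90 0 0 0 0 0 0;90 0 0 0 0 0 0")

```text
time: 19.58
tool_pos: [0.636, -0.1777, 0.1608]
tool_rot: [3.141, 0.0, 1.568]
contact_force: [-0.2, 0.1, -0.5]
opening: 0.0826
grip_force: 0.0
```

Run:
```python
from h import *
M['square_bottle'][:,2]+=.008
for c in("wrist","scene"):
  st=robot.observe(); p=robot.read_camera(c)
  if c=="wrist": wristpose(p,st)
  for n,g,y in(("square_bottle",(.636,-.178),-.48),("tape_roll",(.438,.002),0),("tape_post",(.46,-.177),0),("wash_brush",(.529,-.351),0)):
    m=mask(p,n,g+(.02,))
    if m is not None: print(c,n,fit(n,[p],[m],g,(y,)))
print(st['tool_pos'],st['tool_rot'])
```

```text
wrist square_bottle (array([ 0.63589249, -0.17823275, -0.49064247]), np.float64(0.038330094485023114))
wrist tape_post (array([ 0.46055704, -0.17908909,  0.01108402]), np.float64(0.02353907873749339))
scene square_bottle (array([ 0.63913181, -0.1770248 , -0.47029123]), np.float64(0.16258198136002766))
scene tape_roll (array([0.43766278, 0.00130704, 0.41420143]), np.float64(0.06361097003555105))
scene tape_post (array([ 0.46114987, -0.17621136,  0.14118479]), np.float64(0.2604716981132076))
scene wash_brush (array([ 0.52935779, -0.3511824 , -0.00177753]), np.float64(0.05113861106402218))
[ 0.63595287 -0.17770203  0.16046066] [3.14155990e+00 2.41629120e-05 1.56992223e+00]
```

>>> apply_moves(motion="100 1.3 -1.45 0 0 0 0;100 2.6 -2.9 0 0 0 0;100 2.6 -2.9 0 0 0 0;100 2.6 -2.9 0 0 0 0;100 2.6 -2.9 0 0 0 0;100 2.6 -2.9 0 0 0 0;100 2.4 -2.6 0 0 0 0;100 1.2 -1.3 0 0 0 0;100 0 0 2.5 0 0 0;100 0 0 2.5 0 0 0;100 0 0 2.5 0 0 0;100 0 0 2.5 0 0 0;100 0 0 2.5 0 0 0;100 0 0 1 0 0 0;100 0 0 0 0 0 0;100 0 0 0 0 0 0")

```text
time: 22.08
tool_pos: [0.4382, 0.0012, 0.0262]
tool_rot: [3.14, 0.0, 1.571]
contact_force: [-1.1, -0.6, 0.7]
opening: 0.0918
grip_force: 0.0
```

>>> apply_moves(motion="100 0 0 1.1 0 0 0;100 0 0 1.1 0 0 0;100 0 0 0 0 0 0;50 0 0 0 0 0 0;50 0 0 0 0 0 0;50 0 0 0 0 0 0;50 0 0 0 0 0 0;50 0 0 0 0 0 0;50 0 0 -1 0 0 0;50 0 0 -2.5 0 0 0;50 0 0 -3 0 0 0;50 0 0 -3 0 0 0;50 0 0 -0.5 0 0 0;50 0 0 0 0 0 0", force=15)

```text
time: 23.82
tool_pos: [0.4373, 0.0013, 0.1035]
tool_rot: [3.141, 0.0, 1.571]
contact_force: [-0.7, 0.3, -0.1]
opening: 0.0458
grip_force: 0.0
```

Run:
```python
from h import *
for c in("wrist","scene"):
  st=robot.observe(); p=robot.read_camera(c); save(p,c+'6')
  if c=="wrist": wristpose(p,st)
  for n,g,y in(("tape_roll",(.438,.002),0),):
    m=mask(p,n,g+(.02,))
    if m is not None: print(c,n,fit(n,[p],[m],g,(y,)))
```

```text
wrist tape_roll (array([0.43708062, 0.00157028, 0.11942748]), np.float64(0.01703327693175405))
scene tape_roll (array([0.43811974, 0.0019935 , 0.13264827]), np.float64(0.029133560348089338))
```

View pics/wrist6.png

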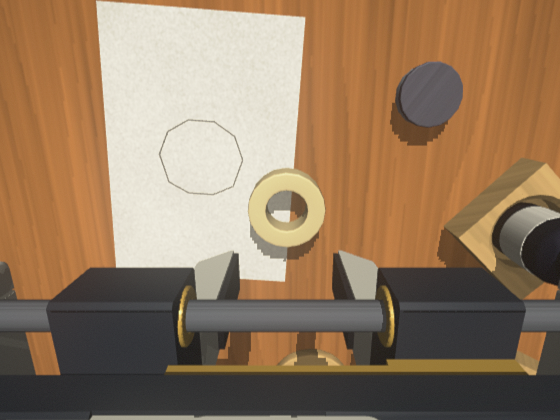

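The wrist view shows the tape still on the desk at (286,208), unmoved, so the fingers probably hadn't gripped before the lift. I'll retry and let them close fully.

>>> apply_moves(motion="100 0 0 0 0 0 0;100 0 0 0 0 0 0;100 0 0 0 0 0 0;100 0 0 0 0 0 0;100 0 0 2.5 0 0 0;100 0 0 2.5 0 0 0;100 0 0 2.5 0 0 0;100 0 0 1.5 0 0 0;100 0 0 1 0 0 0;100 0 0 0 0 0 0;50 0 0 0 0 0 0;50 0 0 0 0 0 0;50 0 0 0 0 0 0;50 0 0 0 0 0 0;50 0 0 0 0 0 0;50 0 0 0 0 0 0;50 0 0 0 0 0 0;50 0 0 0 0 0 0", force=25)

```text
time: 26.28
tool_pos: [0.4375, 0.0013, 0.0035]
tool_rot: [3.141, 0.0, 1.571]
contact_force: [-0.4, -0.8, 2.4]
opening: 0.0459
grip_force: 0.8
```

Run:
```python
from h import *
a=robot.read_camera("wrist")['img'];b=robot.read_camera("scene")['img'];c=robot.read_camera("side")['img']
crop=lambda i,u,v,w:cv2.resize(i[v-w:v+w,u-w:u+w],(390,390),interpolation=cv2.INTER_CUBIC)
p=np.hstack([crop(a,286,230,120),crop(c,294,225,45)])
save({'img':p},'w7'); print(robot.observe()['opening'],robot.observe()['grip_force'])
```

```text
0.04590378452050533 0.9981607917535484
```

View pics/w7.png

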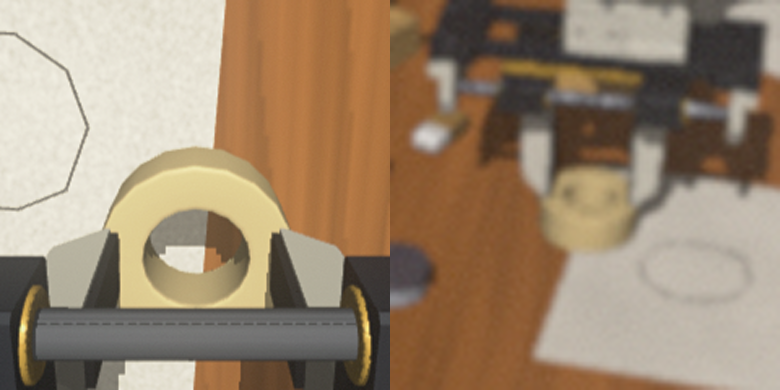

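The image shows the fingers reached the commanded 46 mm and only touch the tape lightly. I'll command them further closed.

>>> apply_moves(motion="35 0 0 0 0 0 0;35 0 0 0 0 0 0;35 0 0 0 0 0 0;35 0 0 0 0 0 0", force=15)

```text
time: 26.92
tool_pos: [0.4375, 0.0013, 0.0035]
tool_rot: [3.141, 0.0, 1.571]
contact_force: [0.3, 0.2, 3.1]
opening: 0.0323
grip_force: 1.4
```

Run:
```python
from h import *
for c in("wrist","scene","side"):
  st=robot.observe(); p=robot.read_camera(c); 
  if c=="wrist": wristpose(p,st); a=p['img']
  if c=="side": s=p['img']
  for n,g,y in(("tape_roll",(.438,.002),0),):
    m=mask(p,n,g+(.02,))
    if m is not None: print(c,n,fit(n,[p],[m],g,(y,)))
    if c=='wrist':print(np.round(proj(p,np.array([[.4375,.0013,.0035],[.437,.0015,.024],[.407,.0015,.024],[.467,.0015,.024]]))))
crop=lambda i,u,v,w:cv2.resize(i[v-w:v+w,u-w:u+w],(390,390),interpolation=cv2.INTER_CUBIC)
save({'img':np.hstack([crop(a,286,230,120),crop(s,294,225,45)])},'w8')
```

```text
wrist tape_roll (array([0.43700953, 0.00192097, 0.15877405]), np.float64(0.23400955786941802))
[[287. 253.]
 [286. 270.]
 [225. 270.]
 [347. 270.]]
side tape_roll (array([0.43589731, 0.00490396, 0.14342342]), np.float64(0.08465770171149145))
```

View pics/w8.png

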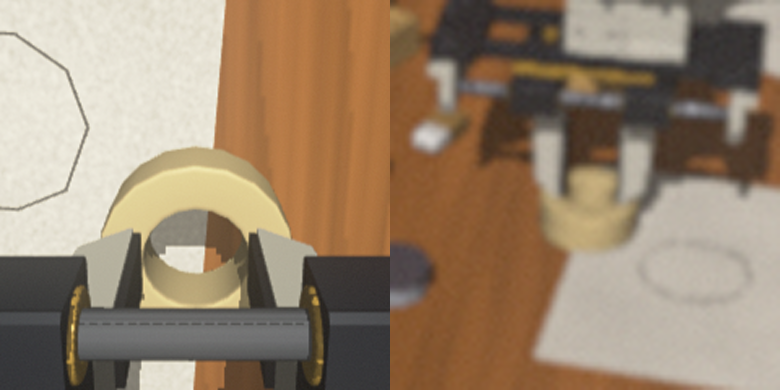

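The image shows the fingers visibly inside the ring with almost no resistance, so the roll gives way at this angle. I'll open, turn 45° and try again.

>>> apply_moves(motion="100 0 0 0 0 0 0;100 0 0 0 0 0 0;100 0 0 0 0 0 0;100 0 0 0 0 0 0;100 0 0 0 0 0 0;100 0 0 0 0 0 0;100 0 0 0 0 0 0;100 0 0 0 0 0 0.156;100 0 0 0 0 0 0.156;100 0 0 0 0 0 0.156;100 0 0 0 0 0 0.156;100 0 0 0 0 0 0.156;55 0 0 0 0 0 0;55 0 0 0 0 0 0;55 0 0 0 0 0 0;55 0 0 0 0 0 0;55 0 0 0 0 0 0;55 0 0 0 0 0 0", force=15)

```text
time: 29.48
tool_pos: [0.4375, 0.0013, 0.0035]
tool_rot: [3.141, -0.0, 0.791]
contact_force: [0.5, -0.3, 2.1]
opening: 0.0504
grip_force: 0.6
```

>>> apply_moves(motion="0 0 0 0 0 0 0;0 0 0 0 0 0 0;0 0 0 0 0 0 0;0 0 0 0 0 0 0;0 0 0 0 0 0 0;0 0 0 0 0 0 0", force=10)

```text
time: 30.22
tool_pos: [0.4374, 0.0013, 0.0034]
tool_rot: [-3.142, 0.0, 0.791]
contact_force: [-0.3, -0.0, -1.3]
opening: 0.0007
grip_force: 0.0
```

Run:
```python
from h import *
p=robot.read_camera("scene");print(fit("tape_roll",[p],[mask(p,"tape_roll",(.438,.002,.012))],(.438,.002)))
s=robot.read_camera("side")
st=robot.observe();p=robot.read_camera("wrist");wristpose(p,st);a=p['img'];s=s['img'];print(st['opening'],st['grip_force'],st['joint_efforts'],st['contact_force'])
c=np.round(proj(p,np.array([[.4375,.0015,.024]]))[0]).astype(int);print(c)
crop=lambda i,u,v,w:cv2.resize(i[v-w:v+w,u-w:u+w],(390,390),interpolation=cv2.INTER_CUBIC)
save({'img':np.hstack([crop(a,286,240,120),crop(s,294,225,45)])},'w9')
```

```text
Traceback (most recent call last):
  File "h.py", line 50, in fit
    s=minimize(cost,[g[0],g[1],y],method='Nelder-Mead',options=dict(initial_simplex=np.array([[g[0],g[1],y],[g[0]+.015,g[1],y],[g[0],g[1]+.015,y],[g[0],g[1],y+.3]]),maxiter=90,xatol=2e-4,fatol=1e-4))
  File "h.py", line 47, in cost
    k=rast(proj(p,pose(n,q))); r+=1-(k&m).sum()/(k|m).sum()
                                     ~^~
TypeError: unsupported operand type(s) for &: 'int' and 'NoneType'
```

Run:
```python
from h import *
b=robot.read_camera("scene")['img'];s=robot.read_camera("side")['img'];a=robot.read_camera("wrist")['img']
crop=lambda i,u,v,w:cv2.resize(i[v-w:v+w,u-w:u+w],(390,390),interpolation=cv2.INTER_CUBIC)
save({'img':np.hstack([crop(a,286,240,120),crop(s,294,225,45)])},'w9')
```

```text
(no output)
```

View pics/w9.png

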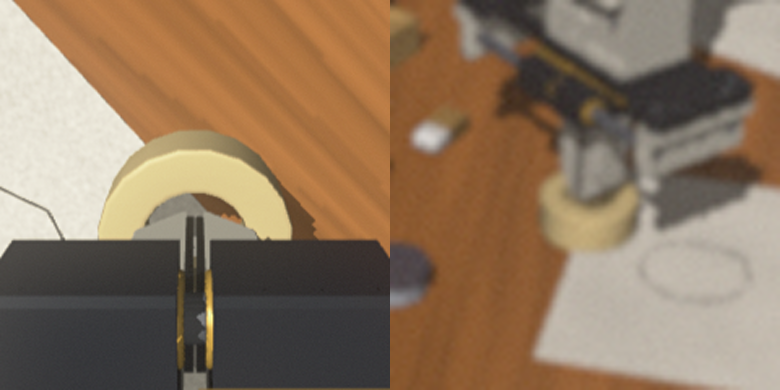

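The fingers are fully shut through the ring at (196,200) in the crop, and the roll hasn't moved. It seems not to resist the pads, at least at this height. I'll probe it lower, with a sideways nudge.

>>> apply_moves(motion="0 0 0 0.2 0 0 0;0 0 0 0 0 0 0;0 0.7 0 0 0 0 0;0 0.7 0 0 0 0 0;0 0.7 0 0 0 0 0;0 0.7 0 0 0 0 0;0 0 0 0 0 0 0;0 0 0 0 0 0 0", force=10)

```text
time: 31.48
tool_pos: [0.4571, 0.0213, 0.0014]
tool_rot: [-3.142, 0.0, 0.791]
contact_force: [0.3, -0.2, 0.3]
opening: 0.0005
grip_force: 0.0
```

Run:
```python
from h import *
ps=[];
for c in("scene","side","wrist"):
  st=robot.observe();p=robot.read_camera(c)
  if c=="wrist": wristpose(p,st)
  m=mask(p,"tape_roll",(.438,.002,.012))
  if m is not None: print(c,fit("tape_roll",[p],[m],(.438,.002)))
print(st['tool_pos'])
```

```text
scene (array([ 0.45681521,  0.02123561, -0.03788186]), np.float64(0.46862964343396696))
side (array([0.45379465, 0.02500153, 0.14376074]), np.float64(0.15198336057049477))
[0.45702231 0.02111022 0.00144471]
```

The tape followed this nudge. I'll lift out and measure it again before trying a lower grip.

>>> apply_moves(motion="0 0 0 -1 0 0 0;0 0 0 -2.5 0 0 0;0 0 0 -3 0 0 0;0 0 0 -3 0 0 0;100 0 0 0 0 0 0;100 0 0 0 0 0 0;100 0 0 0 0 0 0;100 0 0 0 0 0 0;100 0 0 0 0 0 0;100 0 0 0 0 0 0;100 0 0 0 0 0 0;100 0 0 0 0 0 0")

```text
time: 33.28
tool_pos: [0.4571, 0.0212, 0.0964]
tool_rot: [3.142, -0.0, 0.791]
contact_force: [-0.4, 0.3, -0.9]
opening: 0.0758
grip_force: 0.0
```

Run:
```python
from h import *
for c in("scene","side","wrist"):
  st=robot.observe();p=robot.read_camera(c)
  if c=="wrist": wristpose(p,st)
  m=mask(p,"tape_roll",(.457,.02,.012))
  if m is not None: print(c,fit("tape_roll",[p],[m],(.457,.02)))
print(st['tool_pos'],st['opening'])
```

```text
side (array([ 0.45291877,  0.02155072, -0.03464997]), np.float64(0.0341818181818182))
wrist (array([0.45422735, 0.01853289, 0.24731951]), np.float64(0.015267629768903057))
[0.45717367 0.02122309 0.09645438] 0.08981480510022463
```

>>> apply_moves(motion="100 -0.35 -0.1 2.5 0 0 0;100 0 0 2.5 0 0 0;100 0 0 2.5 0 0 0;100 0 0 1.2 0 0 0;100 0 0 0.6 0 0 0;100 0 0 0.2 0 0 0;100 0 0 0 0 0 0;60 0 0 0 0 0 0;60 0 0 0 0 0 0;60 0 0 0 0 0 0;60 0 0 0 0 0 0;60 0 0 0 0 0 0;60 0 0 0 0 0 0;50 0 0 0 0 0 0;50 0 0 0 0 0 0", force=15)

```text
time: 35.45
tool_pos: [0.4541, 0.0194, 0.0015]
tool_rot: [3.141, -0.0, 0.791]
contact_force: [0.5, -0.4, 2.5]
opening: 0.0581
grip_force: 15.0
```

It's gripped now: 58 mm opening at 15 N. Lifting.

>>> apply_moves(motion="50 0 0 -0.5 0 0 0;50 0 0 -1 0 0 0;50 0 0 -2 0 0 0;50 0 0 -3 0 0 0;50 0 0 -3 0 0 0;50 0 0 -1.5 0 0 0;50 0 0 0 0 0 0")

```text
time: 36.33
tool_pos: [0.4547, 0.0194, 0.1129]
tool_rot: [3.139, -0.002, 0.791]
contact_force: [0.3, -0.2, -0.7]
opening: 0.0581
grip_force: 15.0
```

>>> apply_moves(motion="50 -1.13 1.19 0 0 0 0;50 -2.27 2.38 0 0 0 0;50 -2.27 2.38 0 0 0 0;50 -2.27 2.38 0 0 0 0;50 -2.27 2.38 0 0 0 0;50 -2.27 2.38 0 0 0 0;50 -1.13 1.19 0 0 0 0;50 0 0 0 0 0 0;50 0 0 0 0 0 0")

```text
time: 37.45
tool_pos: [0.4594, -0.1769, 0.1111]
tool_rot: [-3.14, -0.0, 0.791]
contact_force: [-0.7, 0.6, -1.0]
opening: 0.0581
grip_force: 15.0
```

Run:
```python
from h import *
M['t']=M['tape_roll']+np.array([0,0,.11])
st=robot.observe(); p=robot.read_camera("wrist"); wristpose(p,st); save(p,'w10')
m=mask(p,"tape_roll",(.4605,-.178,.12)); print('tape',fit('t',[p],[m],(.4605,-.178)))
m=mask(p,"tape_post",(.4605,-.178,.01)); print('post',m is not None and fit('tape_post',[p],[m],(.4605,-.178)))
print(st['tool_pos'],np.round(proj(p,np.array([[.4605,-.178,.053],[.4605,-.178,.01],[.4605,-.140,.01]]))))
```

```text
tape (array([ 0.45899985, -0.17683558,  0.15768928]), np.float64(0.17696213460510624))
post (array([ 0.46014567, -0.17828329,  0.15650649]), np.float64(0.2806352865592109))
[ 0.45940354 -0.17685829  0.11111685] [[288. 219.]
 [288. 203.]
 [255. 171.]]
```

View pics/w10.png

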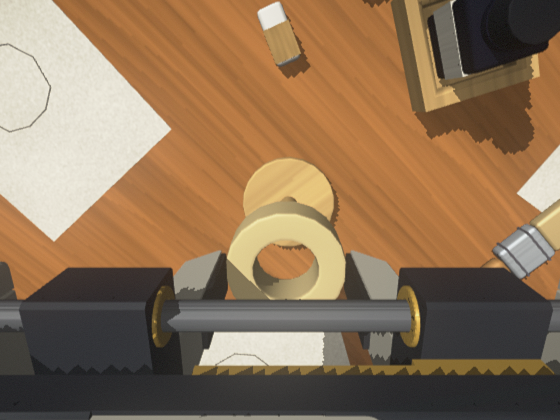

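The wrist view shows the tape level at (287,260) and the post base at (288,203), aligned along the column. Lowering over the post.

>>> apply_moves(motion="50 0 0.13 1.5 0 0 0;50 0 0 2 0 0 0;50 0 0 2 0 0 0;50 0 0 1.8 0 0 0;50 0 0 1.2 0 0 0;50 0 0 0.8 0 0 0;50 0 0 0.4 0 0 0;50 0 0 0.1 0 0 0;50 0 0 0 0 0 0;70 0 0 0 0 0 0;85 0 0 0 0 0 0;100 0 0 0 0 0 0;100 0 0 0 0 0 0;100 0 0 0 0 0 0")

```text
time: 39.35
tool_pos: [0.4607, -0.1787, 0.0135]
tool_rot: [3.141, -0.0, 0.791]
contact_force: [-0.2, 1.0, -0.3]
opening: 0.0916
grip_force: 0.0
```

>>> apply_moves(motion="100 0 0 -1 0 0 0;100 0 0 -2.5 0 0 0;100 0 0 -3 0 0 0;100 0 0 -3 0 0 0;100 0 0 -3 0 0 0;100 0 0 0 0 0 0.158;100 0 0 0 0 0 0.158;100 0 0 0 0 0 0.158;100 0 0 0 0 0 0.158;100 0 0 0 0 0 0.158;100 0 0 0 0 0 0;100 0 0 0 0 0 0")

```text
time: 40.85
tool_pos: [0.4607, -0.1787, 0.1388]
tool_rot: [3.141, -0.0, 0.004]
contact_force: [0.4, -1.0, -0.3]
opening: 0.0919
grip_force: 0.0
```

Run:
```python
from h import *
M['tape_roll'][:,2]+=.01
for c in("scene","side","wrist"):
  st=robot.observe();p=robot.read_camera(c)
  if c=="wrist": wristpose(p,st)
  for n,g in (("tape_roll",(.4605,-.178)),("wash_brush",(.529,-.351)),("brush_rest",(.478,.373))):
    m=mask(p,n,g+(.012,))
    if m is not None: print(c,n,fit(n,[p],[m],g))
print(st['tool_pos'],st['tool_rot'],st['qpos'])
```

```text
scene tape_roll (array([ 0.4622397 , -0.17862242,  0.12011897]), np.float64(0.07453416149068326))
scene wash_brush (array([ 0.52955484, -0.35134622, -0.00640165]), np.float64(0.13600181942233336))
scene brush_rest (array([ 0.48081076,  0.372032  , -0.05131076]), np.float64(0.021922542608342033))
side tape_roll (array([ 0.45945445, -0.17490566,  0.12698773]), np.float64(0.03514694201747415))
side wash_brush (array([ 0.52583868, -0.34757044,  0.00708582]), np.float64(0.09333640234779605))
side brush_rest (array([ 0.47666526,  0.37567435, -0.02799731]), np.float64(0.04237380687154624))
wrist tape_roll (array([ 0.46063796, -0.17900997,  0.16878994]), np.float64(0.016719991743213924))
wrist wash_brush (array([ 0.53654354, -0.35200393, -0.01091646]), np.float64(0.060908803809153644))
[ 0.4606914  -0.178651    0.13842309] [ 3.14159106e+00 -1.25657067e-05  1.16885273e-03] [-5.25180535e-01  3.54268112e-01  1.70871212e+00  5.59830471e-06
  1.07860076e+00  1.04444429e+00]
```

>>> apply_moves(motion="100 0.5 1.25 0 0 0 0;100 1.05 2.65 0 0 0 0;100 1.05 2.65 0 0 0 0;100 1.05 2.65 0 0 0 0;100 1.05 2.65 0 0 0 0;100 1.05 2.65 0 0 0 0;100 1.05 2.7 0 0 0 0;80 0 0 2.5 0 0 0;80 0 0 2.5 0 0 0;80 0 0 2.5 0 0 0;80 0 0 2.5 0 0 0;70 0 0 1.5 0 0 0;70 0 0 1.2 0 0 0;60 0 0 0.7 0 0 0;60 0 0 0 0 0 0")

```text
time: 43.32
tool_pos: [0.5289, -0.3506, 0.0044]
tool_rot: [-3.141, 0.0, 0.001]
contact_force: [-0.2, -0.7, 0.4]
opening: 0.0555
grip_force: 0.0
```

>>> apply_moves(motion="60 0 0 0.25 0 0 0;60 0 0 0 0 0 0;10 0 0 0 0 0 0;10 0 0 0 0 0 0;10 0 0 0 0 0 0;10 0 0 0 0 0 0;10 0 0 0 0 0 0;10 0 0 0 0 0 0;10 0 0 0 0 0 0", force=15)

```text
time: 44.45
tool_pos: [0.5289, -0.3506, 0.0019]
tool_rot: [3.142, -0.0, 0.001]
contact_force: [-0.1, -0.9, 0.6]
opening: 0.009
grip_force: 0.0
```

The fingers closed to 9 mm with no force, the same as with the tape. I'll check where the brush is.

Run:
```python
from h import *
for c in("scene","side"):
  p=robot.read_camera(c); g=(.529,-.351); q=p['img']
  m=mask(p,"wash_brush",g+(.012,))
  if m is not None: print(c,fit("wash_brush",[p],[m],g))
  u,v=np.round(proj(p,np.array([[.529,-.351,.02]]))[0]).astype(int)
  w=45; t=cv2.resize(q[max(0,v-w):v+w,u-w:u+w],(390,390),interpolation=cv2.INTER_CUBIC)
  o=t if c=='scene' else np.hstack([o,t])
save({'img':o},'w11')
```

```text
scene (array([ 0.5296653 , -0.35569979,  0.06981852]), np.float64(0.46236311239193084))
side (array([ 5.32609908e-01, -3.48289777e-01,  2.71482603e-04]), np.float64(0.12251056125528059))
```

View pics/w11.png

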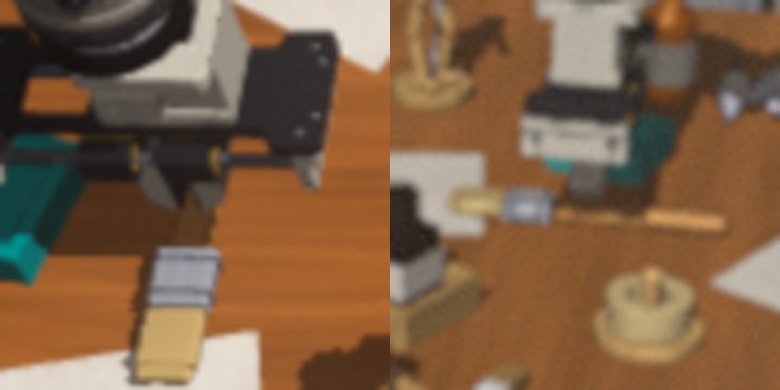

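In the side crop the fingertips end about 2 cm above the brush, at (585,190) versus (585,215). So the real fingertips sit about 20 mm higher than the reported z. That explains the tape as well: it was only caught at its rim. I'll open and go lower in small steps, watching the force.

>>> apply_moves(motion="60 0 0 0 0 0 0;60 0 0 0 0 0 0;60 0 0 0 0 0 0;60 0 0 0 0 0 0;60 0 0 0 0 0 0;60 0 0 0 0 0 0;60 0 0 0.5 0 0 0;60 0 0 0.5 0 0 0;60 0 0 0.3 0 0 0;60 0 0 0 0 0 0")

```text
time: 45.9
tool_pos: [0.5287, -0.3504, -0.0115]
tool_rot: [-3.141, 0.0, 0.001]
contact_force: [-0.6, -0.2, -0.8]
opening: 0.0551
grip_force: 0.0
```

Reported z is −11.5 mm with no contact, which confirms the offset. I'll go 4 mm lower and close.

>>> apply_moves(motion="60 0 0 0.2 0 0 0;60 0 0 0.2 0 0 0;60 0 0 0 0 0 0;10 0 0 0 0 0 0;10 0 0 0 0 0 0;10 0 0 0 0 0 0;10 0 0 0 0 0 0;10 0 0 0 0 0 0;10 0 0 0 0 0 0", force=15)

```text
time: 47.02
tool_pos: [0.5289, -0.3506, -0.015]
tool_rot: [3.142, -0.0, 0.001]
contact_force: [-0.4, -0.3, 0.0]
opening: 0.022
grip_force: 15.0
```

It's gripped at 22 mm. Lifting and carrying it to the rest.

>>> apply_moves(motion="10 0 0 -1 0 0 0;10 0 0 -2.5 0 0 0;10 0 0 -3.5 0 0 0;10 0 0 -4 0 0 0;10 0 0 -3 0 0 0;10 0 0 -1 0 0 0;10 0 0 0 0 0 0")

```text
time: 47.9
tool_pos: [0.5288, -0.3506, 0.1351]
tool_rot: [3.141, -0.001, 0.001]
contact_force: [0.2, -0.3, -1.0]
opening: 0.0214
grip_force: 15.0
```

>>> apply_moves(motion="10 -0.1 -1.3 0 0 0 0;10 -0.2 -2.6 0 0 0 0;10 -0.3 -4 0 0 0 0;10 -0.3 -4 0 0 0 0;10 -0.3 -4 0 0 0 0;10 -0.3 -4 0 0 0 0;10 -0.3 -4 0 0 0 0;10 -0.3 -4 0 0 0 0;10 -0.3 -4 0 0 0 0;10 -0.3 -4 0 0 0 0;10 -0.3 -4 0 0 0 0;10 -0.3 -4 0 0 0 0;10 -0.3 -4 0 0 0 0;10 -0.3 -4 0 0 0 0;10 -0.3 -4 0 0 0 0;10 -0.3 -4 0 0 0 0;10 -0.3 -4 0 0 0 0;10 -0.3 -4 0 0 0 0;10 -0.2 -2.9 0 0 0 0;10 0 -1.6 0 0 0 0.045")

```text
time: 50.4
tool_pos: [0.4732, 0.3748, 0.1332]
tool_rot: [3.14, 0.003, -0.043]
contact_force: [-0.2, 0.4, -0.3]
opening: 0.022
grip_force: 15.0
```

>>> apply_moves(motion="10 0 0 0 0 0 0;10 0 0 0 0 0 0")

```text
time: 50.65
tool_pos: [0.4745, 0.3726, 0.1341]
tool_rot: [3.14, 0.001, -0.043]
contact_force: [-0.4, -0.3, -0.6]
opening: 0.0216
grip_force: 15.0
```

Run:
```python
from h import *
st=robot.observe(); p=robot.read_camera("wrist"); wristpose(p,st); save(p,'w12')
z=st['tool_pos'][2]+.015; print(st['tool_pos'],st['opening'])
M['b']=M['wash_brush']+np.array([0,0,z])
for nm,n,g in(('wash_brush','b',(.479,.373,z)),('brush_rest','brush_rest',(.479,.373,.02))):
  m=mask(p,nm,g)
  if m is not None: print(nm,fit(n,[p],[m],g[:2],(-.045,)))
s=robot.read_camera("scene")
m=mask(s,'wash_brush',(.479,.373,z)); print(m is not None and fit('b',[s],[m],(.479,.373),(-.045,)))
```

```text
[0.47451611 0.37264959 0.13409897] 0.02162320633861205
brush_rest (array([ 0.46782264,  0.39962127, -0.4936682 ]), np.float64(0.8049388472436426))
(array([ 0.47626567,  0.37677582, -0.08715415]), np.float64(0.3968076848437804))
```

View pics/w12.png

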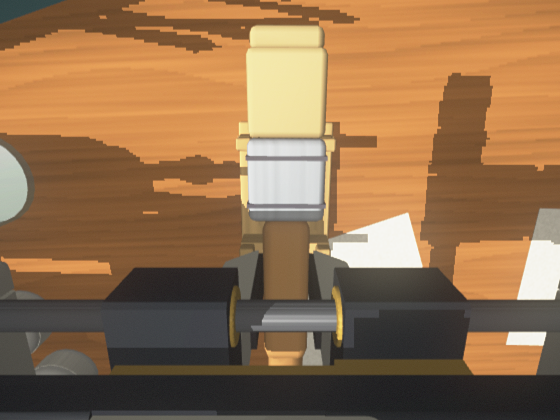

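The wrist view shows the brush level and centred over the rest's notches, column 287, saddles near rows 145 and 240. Lowering it and releasing.

>>> apply_moves(motion="10 0.4 0 2 0 0 0;10 0 0 2.5 0 0 0;10 0 0 2.5 0 0 0;10 0 0 2 0 0 0;10 0 0 1.2 0 0 0;10 0 0 0.8 0 0 0;10 0 0 0.6 0 0 0;10 0 0 0.2 0 0 0;10 0 0 0 0 0 0;10 0 0 0 0 0 0")

```text
time: 52.15
tool_pos: [0.4795, 0.3733, 0.0173]
tool_rot: [-3.141, -0.001, -0.044]
contact_force: [0.5, -0.9, -0.6]
opening: 0.0221
grip_force: 15.0
```

>>> apply_moves(motion="10 0 0 0.15 0 0 0;10 0 0 0 0 0 0;35 0 0 0 0 0 0;55 0 0 0 0 0 0;65 0 0 0 0 0 0;65 0 0 0 0 0 0;65 0 0 0 0 0 0;65 0 0 -1 0 0 0;65 0 0 -2.5 0 0 0;65 0 0 -3 0 0 0;65 0 0 -4 0 0 0;65 0 -4 -3 0 0 0;65 0 4 0 0 0 0;65 0 4 0 0 0 0;65 0 4 0 0 0 0;65 0 4 0 0 0 0;65 0 4 0 0 0 0;65 0 4 0 0 0 0;65 0 4 0 0 0 0;65 0 0 0 0 0 0")

```text
time: 54.65
tool_pos: [0.4688, 0.1314, 0.1513]
tool_rot: [3.141, -0.001, -0.048]
contact_force: [-0.3, 0.8, 0.2]
opening: 0.0596
grip_force: 0.0
```

Run:
```python
from h import *
for n,z in(('round_bottle',.008),('square_bottle',.008),('tape_roll',.01),('wash_brush',.03)): M[n][:,2]+=z
for c in("scene","side"):
  p=robot.read_camera(c)
  for n,g in(("wash_brush",(.479,.373)),("brush_rest",(.479,.373)),("tape_roll",(.46,-.178)),("nib_tin",(.541,.088)),("eraser",(.541,-.082)),("round_bottle",(.627,-.017)),("square_bottle",(.636,-.178))):
    m=mask(p,n,g+(.04,)); print(c,n,m is not None and fit(n,[p],[m],g,(-.045,)))
  u,v=np.round(proj(p,np.array([[.479,.373,.03]]))[0]).astype(int); w=70
  t=cv2.resize(p['img'][max(0,v-w):v+w,u-w:u+w],(390,390),interpolation=cv2.INTER_CUBIC)
  o=t if c=='scene' else np.hstack([o,t])
save({'img':o},'end')
```

```text
scene wash_brush (array([ 0.48011588,  0.37485037, -0.06161517]), np.float64(0.08810823101409737))
scene brush_rest (array([ 0.47538342,  0.34919661, -0.48209282]), np.float64(0.5662236303222317))
scene tape_roll (array([ 0.46136498, -0.17778211,  0.05148494]), np.float64(0.03167529808502956))
scene nib_tin (array([0.54278403, 0.08716823, 0.05624031]), np.float64(0.04487052777228706))
scene eraser False
scene round_bottle (array([ 0.62706687, -0.01695644,  0.1036455 ]), np.float64(0.03466465712132627))
scene square_bottle (array([ 0.63794105, -0.17804618, -0.43844847]), np.float64(0.04309758585515133))
side wash_brush (array([ 0.48085354,  0.37371985, -0.02897933]), np.float64(0.1043093848074782))
side brush_rest (array([0.47605551, 0.3771199 , 0.01502014]), np.float64(0.4982337582552603))
side tape_roll (array([ 0.45903522, -0.17385748,  0.05734146]), np.float64(0.08662057747051644))
side nib_tin (array([0.54062026, 0.08771269, 0.06224874]), np.float64(0.05667720749209437))
side eraser (array([ 0.54127817, -0.08123794,  1.23753497]), np.float64(0.15178013741411622))
side round_bottle (array([ 0.62947945, -0.02898079,  0.68545615]), np.float64(0.12371014492753618))
side square_bottle (array([ 0.63674607, -0.18752855, -0.47093869]), np.float64(0.13930673642903857))
```

```bash
python3 -c "
from cell import robot
print(robot.hand_in())"
```

```text
the job is handed in; nothing more can be done
None
```

I handed the job in at about 55 s. By the last camera fits, both bottles are in their wells, the tape is on its post, the brush lies in both notches, and the nib tin and eraser haven't moved; the judge returned no verdict.

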